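# Lock the light base to the bench with bar and pin

### The arm

A 7-joint arm with a two-finger parallel gripper is mounted at the origin on the work surface. World frame = base frame: x ahead of the robot, y to its left, z up, the work surface at z = 0. Lengths are in m, angles in rad, forces in N, time in s.
With the tool pointing down it reaches from about 0.4 to 0.875 m from the base axis. Payload 6.5 kg.
Tool frame: the origin (TCP) lies at the very end of the fingers, on their centre line; the grasp point (between the pads) lies 19 mm behind it; z points along the fingers, x is the direction in which the jaws open and shut, and the axes are right-handed (so a half turn about z gives the same grasp; the last joint's range is limited). The gripper opens to 88 mm and grips with 3 to 60 N. Pads are 18 mm wide; open, the fingers measure 123 mm over their backs; the gripper's body (75 mm by 187 mm) begins 45 mm behind the grasp point.
Start: joints at [-1.295, 0.536, -0.004, 1.538, 0.003, 1.067, -0.071], TCP at [0.218, 0.612, 0.218] pointing down, gripper open.
Joint ranges: [-2.7, 2.7], [-0.37, 2.16], [-1.27, 1.26], [0.24, 2.4], [-1.31, 4.45], [0.19, 1.91], [-2.76, 2.76]. Speed limits (rad/s): [2.39, 2.39, 3.14, 3.14, 3.14, 3.14, 3.14].

### API

Orientations are given as a rotation vector (axis times angle).
In Python, from rig import read_state, snapshot, job_done gives the robot as it stands.
- The arm moves only by the tool play_rows, never from a script. Its argument "commands" is one flat list of numbers, 7 for each row, row after row: the turn, a rotation vector about the tool's x, y, z in rad, then the shift along the tool's x, y, z in mm, then the opening, from 0 (shut) to 1 (fully open). A call has 1 to 12 rows; each row shifts and turns the commanded pose from where the row before left it, along the tool's axes as they then stand; what a row does not reach is not made up. A row lasts 1/10 s, in which the tool goes at most 50 mm and 8.59 degrees, less where a joint would pass 70% of its speed; a pose out of reach is approached as far as the arm can. A call with a gripper value outside its range is refused whole. The fingers move at their own pace and stop on an object; "squeeze" is the grip in N (left out, the last holds). Time passes only in rows, so rows that do not move let the fingers close. It gives the time, the measured TCP pose, the force and the opening at its end, in the units of the state.
- read_state(): the state, without advancing time (a new reading comes with each control period).
- snapshot(name): name is "scene" or "side" or "wrist"; returns a dict with "image" (400x640x3 uint8, blue, green, red), "fx", "fy", "cx", "cy" (pixels), "xyz" and "rotation" of the camera in the world. Camera axes: x right, y down, z forward; pixel columns grow to the right and rows downward; lengths in m; the calibration is good to about 2 mm. A picture is of the moment at which its call begins. There is no depth.
- job_done(): hands the job in, once; it reports no verdict.
The state is a dict: "time": time; "qpos": joint angles; "dq": joint speeds; "joint_efforts": joint torques, N m; "tcp_pos": TCP position; "ee_rot": TCP orientation; "wrist_force": force on the tool from outside, world axes, zero at the start; "moment": the same for the moment, N m; "grip_width": opening from 0.0 (shut) to 1.0 (fully open).
Only numpy, scipy, OpenCV 4.12 (cv2) and the standard library are available. Lean on these libraries where they do the work, as an engineer would, in place of code of your own. Each camera call takes 0.05 s, during which the arm holds its last target.

### The job

Lock the microscope's light base to the bench: swing the steel lock bar round over the base's front lip until it stops, with its eye between the two ears of the yoke. Then take the longer of the two steel pins out of the grey rack and pass it down through both ears and the eye until its collar rests on the upper ear, and let it go. Leave the short pin in its place and do not disturb the other things on the bench.

Things in the scene. Friction and masses are not known exactly. Their poses are not given: they have to be found in the camera images.
- dock: Fixed bench lock: white microscope light base (52 mm high body, front face at x = +20 mm; lip 26 mm high before it to x = -30 mm; both y -85 to +85 mm) between a bar pivot and a steel yoke. Origin on the bench, midway on the 260 mm line from pivot to yoke. x: from lip to body (away from the robot within 0.2 rad), y: from pivot to yoke, z up.
- yoke_top (a point): Centre of the upper ear's hole at its top face, 62 mm above the bench; axes as dock. Yoke: two level ears 50 x 50 mm, each with a vertical hole 17 mm in diameter; upper ear 52 to 62 mm, lower 20 to 32 mm above the bench, 15 mm free below it; joined by a 12 mm wall on the +y side, as high as the upper ear, open on the other sides.
- yoke_low (a point): Centre of the lower ear's hole at that ear's underside, 20 mm above the bench, straight under yoke_top.
- bar_pivot (a point): Point on the lock bar's vertical pivot axis, 47 mm above the bench; axes as the dock's.
- bar (a joint): Angle of the lock bar about its vertical pivot, rad. 0: closed, at its stop, along the dock's y axis, eye between the ears and all three holes in line. Grows as the eye swings out towards the robot (dock's -x); starts at 0.3 to 0.65. A little stiff (about 1 N at the eye); stays where it is left.
- bar_eye (a point): Centre of the eye at the lock bar's free end, 260 mm from the pivot: a level plate 42 x 42 mm, from 36 to 48 mm above the bench, with a vertical hole 18 mm in diameter. Axes: y along the bar away from the pivot, x square to it on the side towards which the bar closes, z up.
- bar_push (a point): A good place to push: middle of the lock bar's straight part, 190 mm from the pivot, 47 mm above the bench. The bar there is 16 mm wide and 26 mm high (34 to 60 mm above the bench), straight-sided from the pivot to 216 mm from it. Axes as bar_eye: push on its -x side, towards +x.
- pin: The longer steel pin, loose, 97 mm long, about 0.14 kg, upright in one of the rack's holes, its collar 27 mm above the rack. Origin at its lower tip, z up along it. Shank 14 mm in diameter, 52 mm long, lowest 8 mm tapering to 8 mm; then a collar 30 mm in diameter, 5 mm thick; then a round handle 22 mm in diameter, 40 mm long.
- pin_collar (a point): Point on the longer pin's axis at the collar's underside, 52 mm above its tip.
- stub: The short steel pin: as the longer one, but its shank is only 30 mm long (75 mm in all), so that it stands 22 mm lower in the rack (too short to reach the lower ear). To be left in the rack. Origin at its lower tip.
- rack: Fixed grey plastic rack block, 190 x 70 x 40 mm, with two upright blind holes 17 mm in diameter and 25 mm deep, 50 mm either side of its middle along its x axis. Origin under its middle, on the bench; z up. Which pin is in which hole varies.
- jar: Bystander: specimen jar, 64 mm in diameter, 90 mm high; origin under its middle.
- wash: Bystander: white plastic bottle, 66 mm in diameter, 110 mm high; origin under its middle.
- dish1: Bystander: clear lidded dish, 94 mm in diameter, 18 mm high; origin under its middle.
- dish2: Bystander: clear lidded dish like dish1.
- brush: Bystander: brush lying on the bench, 160 mm long; origin near its middle.
- loupe: Bystander: black loupe standing on its end, 52 mm in diameter, 40 mm high; origin under its middle.
There are look-alikes about, which are no part of the job. What is shaped like the pin but yellow is not meant.

How it is judged:
By the outcome, as a careful person would: the job done as asked, in the order asked, and still so for the second after the job is handed in, with the robot touching nothing.
It also fails if it takes over 61 s, if anything falls off the work surface, if the arm or the gripper's body presses on something with over 40 N, if the wrist force passes 120 N, or if a joint passes its speed limit or range.

## Working session

There is one attempt and no reset: what is moved stays moved. The work goes in short steps, Python scripts to look and compute and a tool call to move; the robot and the scene stay as the last step left them, time stands still between calls to the robot, and variables do not carry over. Pictures are saved under pics/ and viewed, and the job is handed in when it is done.

Besides the shell and the picture viewer there is one more tool, called after ">>>" by a JSON object that holds its "api" and its "payload". play_rows: Moves the arm, as the interface text tells. Its arguments: {"type":"object","properties":{"commands":{"type":"array"},"squeeze":{"type":"number"}},"required":["commands"]}

```bash
ls; mkdir -p pics
python3 - <<'E'
from rig import *
import cv2
s=read_state(); print(s)
for n in ("scene","side","wrist"):
    d=snapshot(n); cv2.imwrite(f"pics/{n}0.png",d["image"]); print(n,d["fx"],d["fy"],d["cx"],d["cy"],d["xyz"],d["rotation"])
E
```

```text
pics
{'time': 0.0, 'qpos': array([-1.29524126,  0.53719755, -0.00443996,  1.53885018,  0.00258912,
        1.06726615, -0.07118173]), 'dq': array([-0.00107672, -0.00014115, -0.00120319, -0.00019231,  0.00153363,
       -0.00090102, -0.00068837]), 'joint_efforts': array([ 4.08058086e-04, -5.70972884e+01,  9.91492644e-01, -2.51608944e+01,
       -5.60660893e-02,  1.78112334e-02,  1.59662104e-04]), 'tcp_pos': array([0.21764253, 0.61180549, 0.21752768]), 'ee_rot': array([ 2.56587606e+00,  1.81082494e+00, -2.09120035e-03]), 'wrist_force': array([ 0.21984239, -0.90076348, -0.29034988]), 'moment': array([ 0.07348117, -0.01929406, -0.01779327]), 'grip_width': 1.001256458009345}
scene 515.774133289492 515.774133289492 318.1555625917968 204.69646792740315 [ 1.35396348 -0.59598824  0.94890591] [-2.05104801 -1.08261247  0.47896392]
side 368.92236775735165 368.92236775735165 321.3973516575307 201.59889629983957 [ 0.22228205 -0.73353155  0.81046828] [-2.30203077  0.39245991 -0.19130103]
wrist 321.7332966561342 321.7332966561342 317.5135723252799 195.89121089173136 [0.15133151 0.6353262  0.38350469] [2.37634491 1.6764499  0.22707754]
```

View pics/scene0.png

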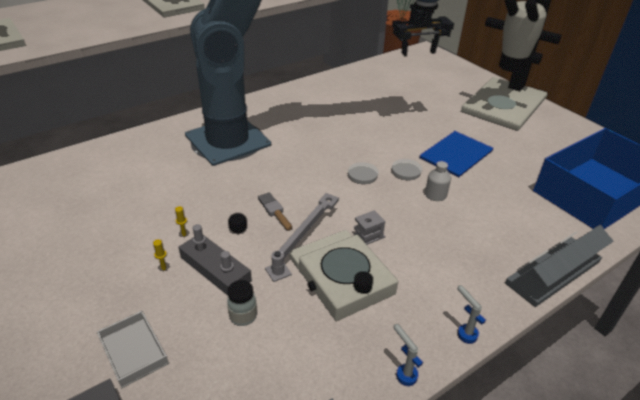

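View pics/side0.png

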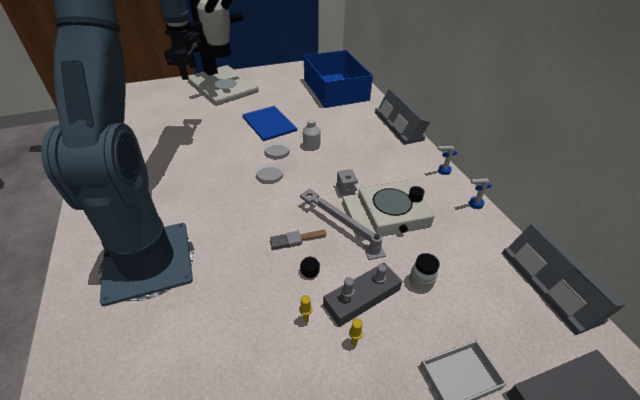

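View pics/wrist0.png

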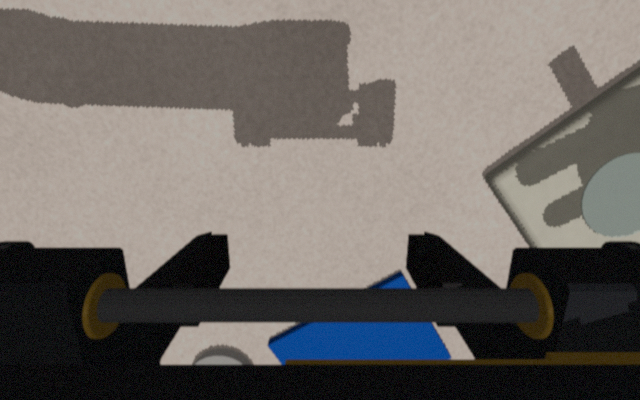

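The scene and side views show the bar pivot (scene 278,265), the eye (328,201), the yoke (370,225) and the rack with its two pins (199,236) and (227,260). I'll zoom in to pick the measurement points.

```bash
cat > h.py <<'E'
import numpy as np, cv2
from scipy.spatial.transform import Rotation as R
import json
CAM={"scene":(515.774133,318.15556,204.696468,[1.35396348,-0.59598824,0.94890591],[-2.05104801,-1.08261247,0.47896392]),
"side":(368.922368,321.39735,201.598896,[0.22228205,-0.73353155,0.81046828],[-2.30203077,0.39245991,-0.19130103])}
def ray(c,uv):
    f,cx,cy,p,r=CAM[c] if isinstance(c,str) else c
    d=R.from_rotvec(r).apply([(uv[0]-cx)/f,(uv[1]-cy)/f,1]); return np.array(p),d/np.linalg.norm(d)
def plane(c,uv,z):
    p,d=ray(c,uv); return p+d*(z-p[2])/d[2]
def tri(a,ua,b,ub):
    p,d=ray(a,ua);q,e=ray(b,ub)
    t=np.linalg.lstsq(np.c_[d,-e],q-p,rcond=None)[0]
    A=p+d*t[0];B=q+e*t[1]; return (A+B)/2,np.linalg.norm(A-B)
def proj(c,X):
    f,cx,cy,p,r=CAM[c] if isinstance(c,str) else c
    v=R.from_rotvec(r).inv().apply(np.array(X)-p); return np.array([cx+f*v[0]/v[2],cy+f*v[1]/v[2]])
def tocam(d): return (d["fx"],d["cx"],d["cy"],d["xyz"],d["rotation"])
def crop(img,x0,y0,x1,y1,s,fn):
    o=cv2.resize(img[y0:y1,x0:x1],None,fx=s,fy=s,interpolation=cv2.INTER_CUBIC)
    o=cv2.convertScaleAbs(o,alpha=1.5,beta=10)
    for x in range((x0+9)//10*10,x1,10):
        cv2.line(o,((x-x0)*s,0),((x-x0)*s,6 if x%50 else 14),(0,255,255),1)
        if x%50==0: cv2.putText(o,str(x),((x-x0)*s+2,22),0,.4,(0,255,255))
    for y in range((y0+9)//10*10,y1,10):
        cv2.line(o,(0,(y-y0)*s),(6 if y%50 else 14,(y-y0)*s),(0,255,255),1)
        if y%50==0: cv2.putText(o,str(y),(16,(y-y0)*s+4),0,.4,(0,255,255))
    cv2.imwrite(fn,o)
E
python3 - <<'E'
from h import *
a=cv2.imread("pics/scene0.png");b=cv2.imread("pics/side0.png")
crop(a,250,180,400,290,5,"pics/s1.png")
crop(b,290,160,410,270,5,"pics/d1.png")
crop(a,160,200,280,300,5,"pics/s2.png")
crop(b,300,240,440,340,5,"pics/d2.png")
E
```

```text
(no output)
```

View pics/s1.png

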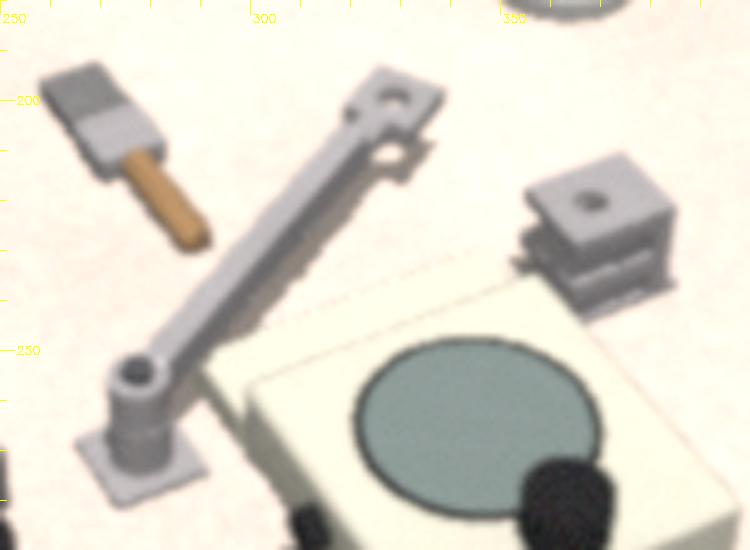

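View pics/d1.png

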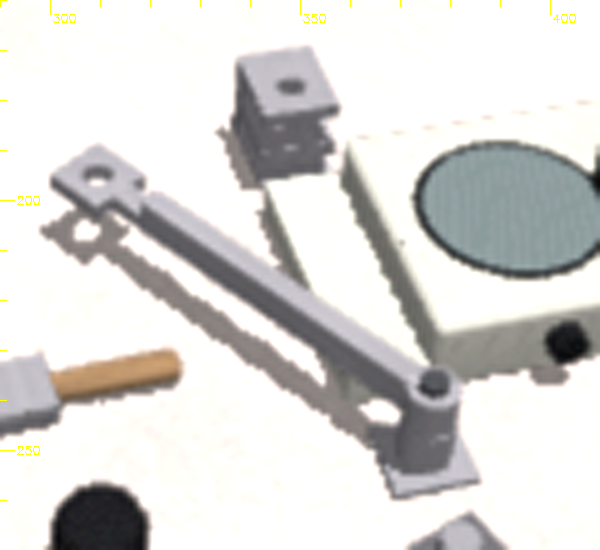

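View pics/s2.png

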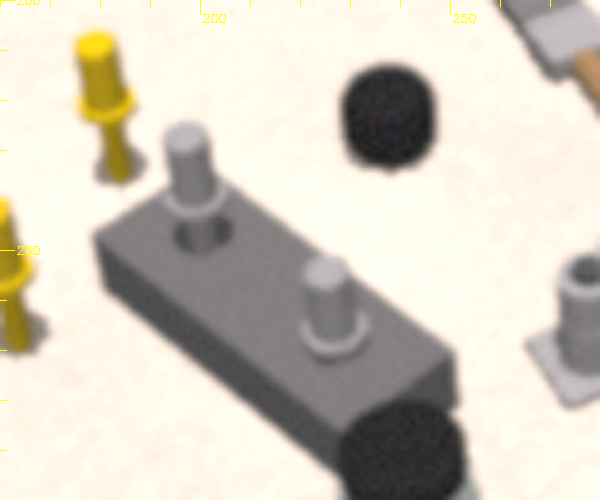

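View pics/d2.png

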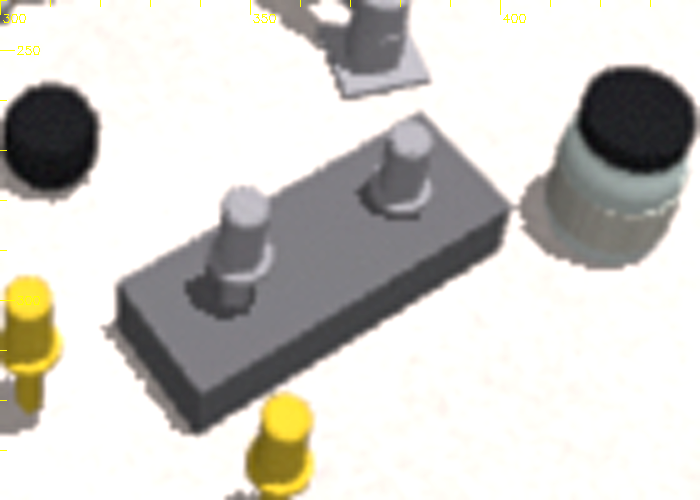

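```bash
cat > m1.py <<'E'
from h import *
def P(o,c): return (o[0]+(c[0]+.5)/5-.5,o[1]+(c[1]+.5)/5-.5)
S1=(250,180);D1=(290,160);S2=(160,200);D2=(300,240)
L={"yoke":(P(S1,(590,201)),P(D1,(291,86)),.062),"eye":(P(S1,(393,96)),P(D1,(98,174)),.048),"pivot":(P(S1,(138,371)),P(D1,(435,382)),.07),
"pin":(P(S2,(186,135)),P(D2,(247,205)),.112),"stub":(P(S2,(328,270)),P(D2,(408,138)),.090)}
for k,(a,b,z) in L.items():
    t,e=tri("scene",a,"side",b); print(k,t.round(4),round(e,4),plane("scene",a,z).round(4)[:2],plane("side",b,z).round(4)[:2])
for c in [(118,283),(205,393),(508,208),(425,113)]: print("rack",plane("side",P(D2,c),.04).round(4))
E
python3 m1.py
```

```text
yoke [0.6209 0.0909 0.0606] 0.0006 [0.6223 0.0894] [0.6202 0.0898]
eye [0.4825 0.0653 0.0473] 0.0004 [0.4833 0.0645] [0.4822 0.0648]
pivot [ 0.5969 -0.1674  0.0621] 0.0011 [ 0.604  -0.1718] [ 0.593  -0.1727]
pin [ 0.4549 -0.3034  0.1101] 0.0006 [ 0.4567 -0.3038] [ 0.4542 -0.3049]
stub [ 0.551  -0.2796  0.087 ] 0.0001 [ 0.5538 -0.2807] [ 0.5496 -0.2815]
rack [ 0.4025 -0.2814  0.04  ]
rack [ 0.4204 -0.3485  0.04  ]
rack [ 0.6003 -0.3049  0.04  ]
rack [ 0.5879 -0.2386  0.04  ]
```

Run:
```python
from h import *
for k,a,b in [("yel1top",(179.5,209),(306,298)),("yel2top",(158.5,242.5),(357,322)),("wash top",(441,165),(311,124)),("jar top",(239,291),(427,264)),("loupe",(237,217),(310,261)),("knob",(364,277),(417,189))]:
    t,e=tri("scene",a,"side",b); print(k,t.round(3),round(e,4))
pv=np.array([.597,-.1674]);yk=np.array([.621,.0905]);y=(yk-pv)/np.linalg.norm(yk-pv);x=np.array([y[1],-y[0]])
print("yaw y",np.degrees(np.arctan2(y[1],y[0])))
for th in (.553,.4,.2,0):
    d=np.cos(th)*y-np.sin(th)*x; n=np.cos(th)*x+np.sin(th)*y
    print(th,"axis pt190",pv+.185*d,"tool 40 back",pv+.185*d-n*.04,"contact tool",pv+.185*d-n*.017,np.degrees(np.arctan2(d[1],d[0])))
```

```text
yel1top [ 0.352 -0.305  0.094] 0.001
yel2top [ 0.436 -0.394  0.092] 0.0004
wash top [0.591 0.375 0.099] 0.008
jar top [ 0.664 -0.305  0.082] 0.0001
loupe [ 0.405 -0.175  0.042] 0.0023
knob [ 0.784 -0.054  0.083] 0.0016
yaw y 84.68340543621798
0.553 axis pt190 [ 0.51483514 -0.00164737] tool 40 back [ 0.47899673 -0.01941274] contact tool [ 0.49960381 -0.00919765] 116.36797150695251
0.4 axis pt190 [0.54105629 0.0089386 ] tool 40 back [ 0.50292902 -0.00315734] contact tool [0.5248522  0.00379782] 107.60171724145091
0.2 axis pt190 [0.57720451 0.01653787] tool 40 back [0.53743416 0.01225776] contact tool [0.56030211 0.01471882] 96.14256133883445
0 axis pt190 [0.61414191 0.01680411] tool 40 back [0.57431399 0.02051047] contact tool [0.59721505 0.01837931] 84.68340543621798
```

```bash
cat >> h.py <<'E'
def go(target,st=None):
    from rig import read_state
    s=st or read_state(); r=R.from_rotvec(s["ee_rot"]); M=r.as_matrix()
    print("t",s["time"],"pos",s["tcp_pos"].round(4),"yaw",np.degrees(np.arctan2(M[1,0],M[0,0])).round(2),"z",M[:,2].round(4),"F",s["wrist_force"].round(2),"g",round(s["grip_width"],3))
    print("delta mm tool",(r.inv().apply(np.array(target)-s["tcp_pos"])*1000).round(1))
E
echo
```

>>> {"api": "play_rows", "payload": {"commands": [0, 0, -0.12, 0, 0, 0, 0, 0, 0, -0.12, 0, 0, 0, 0, 0, 0, -0.12, 0, 0, 0, 0, 0, 0, -0.12, 0, 0, 0, 0, 0, 0, -0.12, 0, 0, 0, 0, 0, 0, 0, 0, 0, 0, 0, 0, 0, 0, 0, 0, 0, 0], "squeeze": 20}}

```text
time: 0.85
tcp_pos: [0.2179, 0.6122, 0.2182]
ee_rot: [1.921, 2.486, -0.001]
wrist_force: [-0.3, -0.1, 0.8]
grip_width: 0.386
```

```bash
python3 -c "
from h import *
go([.47,-.02,.14])"
```

```text
t 0.85 pos [0.2179 0.6122 0.2182] yaw 104.61 z [-3.e-04 -4.e-04 -1.e+00] F [-0.25 -0.08  0.78] g 0.386
delta mm tool [-675.3   84.6   78.4]
```

>>> {"api": "play_rows", "payload": {"commands": [0, 0, 0, -40, 5, 3, 0, 0, 0, 0, -40, 5, 3, 0, 0, 0, 0, -40, 5, 3, 0, 0, 0, 0, -40, 5, 3, 0, 0, 0, 0, -40, 5, 3, 0, 0, 0, 0, -40, 5, 3, 0, 0, 0, 0, -40, 5, 3, 0, 0, 0, 0, -40, 5, 3, 0, 0, 0, 0, -40, 5, 3, 0, 0, 0, 0, -40, 5, 3, 0, 0, 0, 0, -40, 5, 3, 0, 0, 0, 0, -40, 5, 3, 0]}}

```text
time: 2.05
tcp_pos: [0.399, 0.1622, 0.1826]
ee_rot: [1.92, 2.486, 0.001]
wrist_force: [0.3, 0.4, 0.7]
grip_width: 0.005
```

>>> {"api": "play_rows", "payload": {"commands": [0, 0, 0, -40, 5, 3, 0, 0, 0, 0, -40, 5, 3, 0, 0, 0, 0, -40, 5, 3, 0, 0, 0, 0, -40, 5, 3, 0, 0, 0, 0, -35, 5, 3, 0, 0, 0, 0, 0, 0, 0, 0, 0, 0, 0, 0, 0, 0, 0]}}

```text
time: 2.75
tcp_pos: [0.4724, -0.0189, 0.1674]
ee_rot: [-1.922, -2.485, 0.0]
wrist_force: [0.0, -0.0, 0.2]
grip_width: 0.005
```

```bash
python3 -c "
from h import *
go([.47,-.02,.038])
from rig import *
for n in ('scene','wrist'):
    d=snapshot(n); cv2.imwrite(f'pics/{n}1.png',d['image'])
    if n=='wrist': print(tocam(d))
"
```

```text
t 2.75 pos [ 0.4724 -0.0189  0.1674] yaw 104.58 z [-1.e-04  1.e-04 -1.e+00] F [ 0.03 -0.01  0.21] g 0.005
delta mm tool [ -0.5  -2.6 129.4]
(321.7332966561342, 317.5135723252799, 195.89121089173136, array([ 0.40407984, -0.03538207,  0.33327466]), array([1.80690059, 2.34175707, 0.31985002]))
```

View pics/wrist1.png

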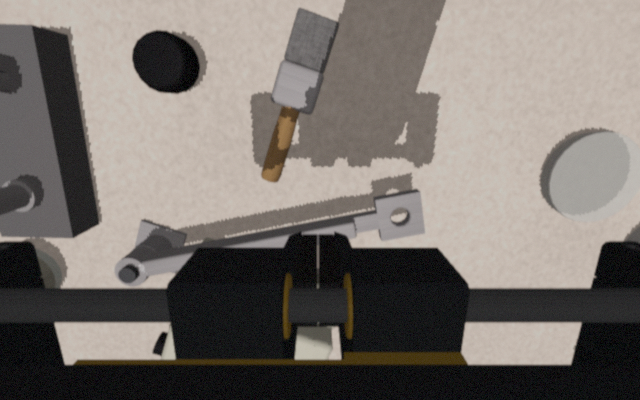

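View pics/scene1.png

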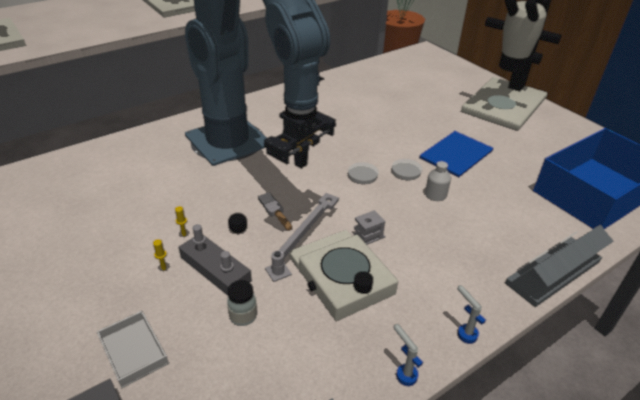

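```bash
python3 -c "
from h import *
print(plane('side',(326,233),.012),plane('scene',(290,227),.012),plane('side',(300,235),.012))"
```

```text
[ 0.48815426 -0.07072885  0.012     ] [ 0.48824143 -0.06342787  0.012     ] [ 0.41478404 -0.05369522  0.012     ]
```

>>> {"api": "play_rows", "payload": {"commands": [0, 0, 0, 0, -4, 30, 0, 0, 0, 0, 0, 0, 30, 0, 0, 0, 0, 0, 0, 30, 0, 0, 0, 0, 0, 0, 20, 0, 0, 0, 0, 0, 0, 18, 0, 0, 0, 0, 0, 0, 0, 0, 0, 0, 0, 0, 0, 0, 0]}}

```text
time: 3.55
tcp_pos: [0.4685, -0.0185, 0.0398]
ee_rot: [-1.915, -2.49, -0.0]
wrist_force: [0.7, 0.3, 0.5]
grip_width: 0.006
```

```bash
python3 -c "
from h import *
go([.525,.004,.038])"
```

```text
t 3.55 pos [ 0.4685 -0.0185  0.0398] yaw 104.86 z [-3.e-04  4.e-04 -1.e+00] F [0.73 0.3  0.52] g 0.006
delta mm tool [ 7.3 60.4  1.8]
```

>>> {"api": "play_rows", "payload": {"commands": [0, 0, 0, 1, 10, 1, 0, 0, 0, 0, 1, 10, 1, 0, 0, 0, 0, 1, 10, 0, 0, 0, 0, 0, 1, 10, 0, 0, 0, 0, 0, 1, 10, 0, 0, 0, 0, 0, 1, 10, 0, 0, 0, 0, 0, 0, 0, 0, 0]}}

```text
time: 4.25
tcp_pos: [0.5271, 0.0024, 0.0376]
ee_rot: [1.915, 2.489, 0.002]
wrist_force: [0.0, -1.0, -0.3]
grip_width: 0.003
```

```bash
python3 -c "
from h import *
go([.560,.0145,.038])
from rig import *
d=snapshot('side'); crop(d['image'],260,150,420,260,5,'pics/d3.png')
"
```

```text
t 4.25 pos [0.5271 0.0024 0.0376] yaw 104.85 z [ 2.2e-03  3.0e-04 -1.0e+00] F [ 0.   -0.97 -0.31] g 0.003
delta mm tool [ 3.3 34.9 -0.3]
```

View pics/d3.png

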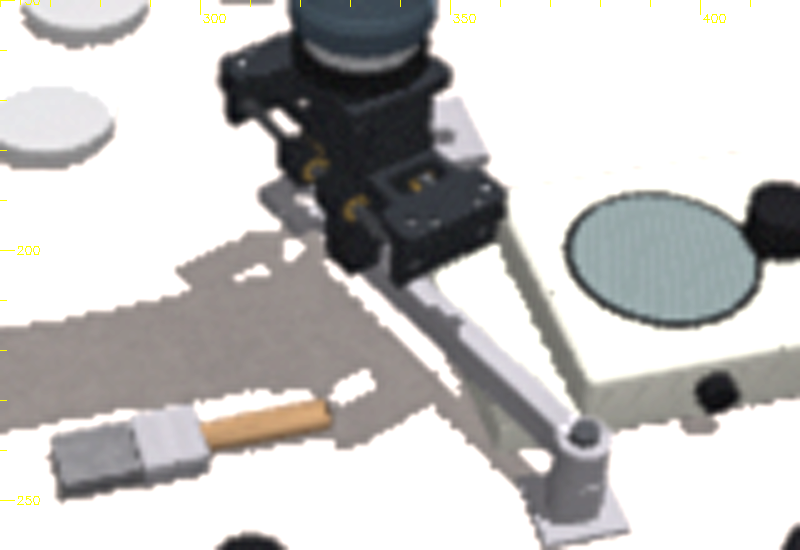

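The bar is moving with the fingers: its inner end is clearly over the lip. I'll go on pushing, turning the tool with it.

>>> {"api": "play_rows", "payload": {"commands": [0, 0, 0.09, 1, 9, 0, 0, 0, 0, 0.09, 1, 9, 0, 0, 0, 0, 0.08, 0, 9, 0, 0, 0, 0, 0.05, 0, 9, 0, 0, 0, 0, 0, 0, 8, 0, 0, 0, 0, 0, 0, 8, 0, 0, 0, 0, 0, 0, 0, 0, 0]}}

```text
time: 5.0
tcp_pos: [0.5774, 0.0069, 0.0376]
ee_rot: [2.277, 2.163, 0.001]
wrist_force: [-0.7, 0.1, 0.4]
grip_width: 0.012
```

```bash
python3 -c "
from h import *
go([.597,.018,.038])"
```

```text
t 5.0 pos [0.5774 0.0069 0.0376] yaw 87.07 z [ 1.5e-03 -2.0e-04 -1.0e+00] F [-0.66  0.08  0.4 ] g 0.012
delta mm tool [12.1 19.  -0.4]
```

>>> {"api": "play_rows", "payload": {"commands": [0, 0, 0.04, 2, 4, 0, 0, 0, 0, 0, 2, 4, 0, 0, 0, 0, 0, 2, 4, 0, 0, 0, 0, 0, 0, 3, 0, 0, 0, 0, 0, 0, 0, 0, 0]}}

```text
time: 5.5
tcp_pos: [0.5922, 0.0121, 0.0375]
ee_rot: [2.32, 2.118, 0.001]
wrist_force: [-0.1, 0.1, -0.4]
grip_width: 0.003
```

>>> {"api": "play_rows", "payload": {"commands": [0, 0, 0, 0, 2, 0, 0, 0, 0, 0, 0, 0, 0, 0]}}

```text
time: 5.7
tcp_pos: [0.5937, 0.0118, 0.0374]
ee_rot: [2.321, 2.117, 0.0]
wrist_force: [-0.0, 0.3, 0.5]
grip_width: 0.009
```

>>> {"api": "play_rows", "payload": {"commands": [0, 0, 0, 0, 2, 0, 0, 0, 0, 0, 0, 0, 0, 0]}}

```text
time: 5.9
tcp_pos: [0.5951, 0.0116, 0.0373]
ee_rot: [-2.32, -2.117, 0.001]
wrist_force: [-2.0, 0.9, 1.3]
grip_width: 0.006
```

>>> {"api": "play_rows", "payload": {"commands": [0, 0, 0, 0, 2, 0, 0, 0, 0, 0, 0, 0, 0, 0]}}

```text
time: 6.1
tcp_pos: [0.5952, 0.0117, 0.037]
ee_rot: [-2.318, -2.115, 0.005]
wrist_force: [-7.2, 0.7, 5.0]
grip_width: 0.003
```

>>> {"api": "play_rows", "payload": {"commands": [0, 0, 0, 0, 2, 0, 0, 0, 0, 0, 0, 0, 0, 0]}}

```text
time: 6.3
tcp_pos: [0.5953, 0.0116, 0.0368]
ee_rot: [-2.316, -2.113, 0.009]
wrist_force: [-12.3, 1.9, 8.4]
grip_width: 0.006
```

```bash
python3 -c "
from h import *
go([.597,.018,.038])
from rig import *
d=snapshot('side'); crop(d['image'],290,150,450,260,5,'pics/d4.png')
d=snapshot('scene'); crop(d['image'],260,170,410,280,5,'pics/s4.png')
"
```

```text
t 6.3 pos [0.5953 0.0116 0.0368] yaw 84.75 z [-8.6e-03  7.0e-04 -1.0e+00] F [-12.28   1.88   8.4 ] g 0.006
delta mm tool [ 6.5  1.1 -1.2]
```

View pics/d4.png

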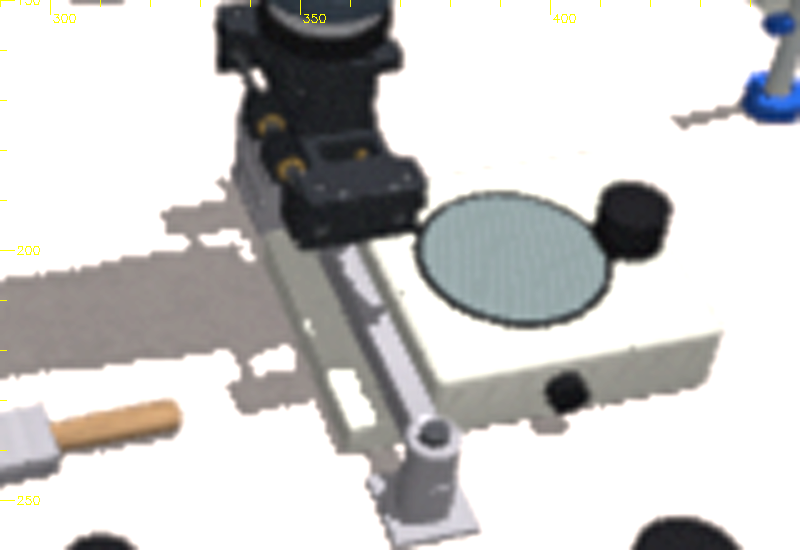

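View pics/s4.png

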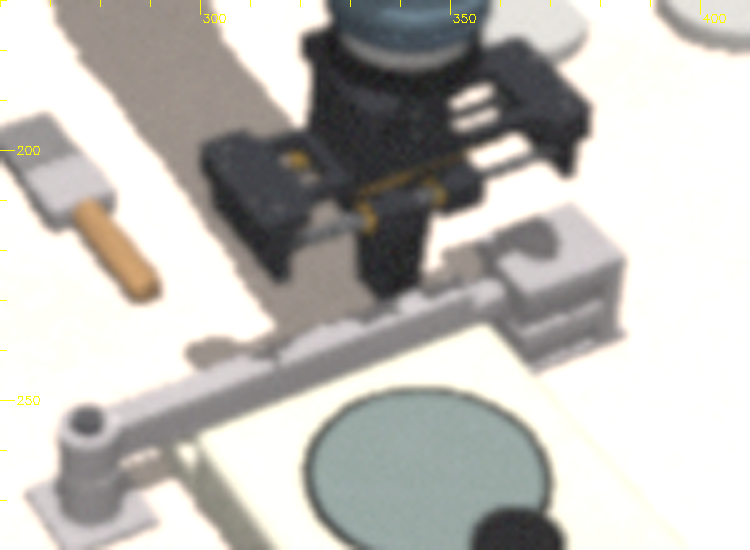

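>>> {"api": "play_rows", "payload": {"commands": [0, 0, 0, 0, -5, 0, 0, 0, 0, 0, 0, -10, -10, 0, 0, 0, 0, 0, -10, -30, 0, 0, 0, 0, 0, -10, -40, 0, 0, 0, 0, 0, -20, -40, 0.5, 0, 0, 0, 0, -20, -30, 0.7, 0, 0, 0, 0, 0, 0, 0.7]}}

```text
time: 7.1
tcp_pos: [0.5257, 0.0183, 0.192]
ee_rot: [2.319, 2.115, 0.01]
wrist_force: [0.1, -0.2, 0.2]
grip_width: 0.254
```

```bash
python3 -c "
from h import *
go([.6209,.0905,.2])
from rig import *
s=read_state(); r=R.from_rotvec(s['ee_rot'])
d=snapshot('wrist'); c=tocam(d)
print(r.inv().apply(c[3]-s['tcp_pos']), (r.inv()*R.from_rotvec(c[4])).as_rotvec())
print(proj(c,[.6209,.0905,.062]))
cv2.imwrite('pics/w5.png',d['image'])
d=snapshot('scene'); crop(d['image'],260,170,410,280,5,'pics/s5.png')
d=snapshot('side'); crop(d['image'],290,150,450,260,5,'pics/d5.png')
"
```

```text
t 7.1 pos [0.5257 0.0183 0.192 ] yaw 84.73 z [ 0.0073  0.0018 -1.    ] F [ 0.14 -0.19  0.16] g 0.254
delta mm tool [80.7 88.2 -7.2]
[-7.06805875e-05 -7.04289474e-02 -1.65888625e-01] [-0.27271394 -0.00138306  0.00045775]
[396.8319221  266.43700223]
```

View pics/w5.png

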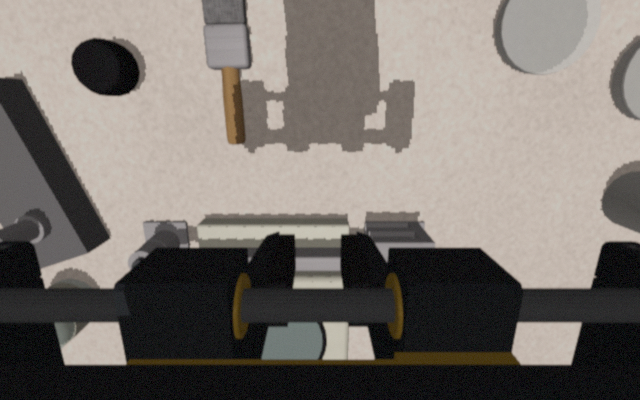

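View pics/s5.png

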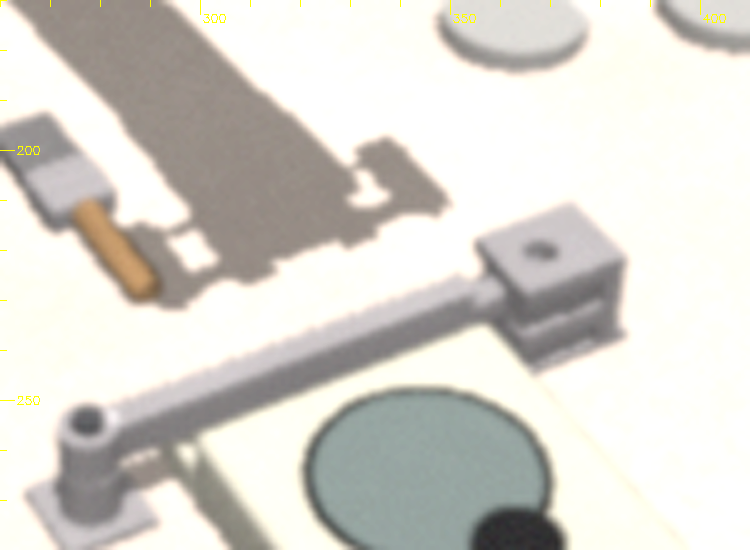

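View pics/d5.png

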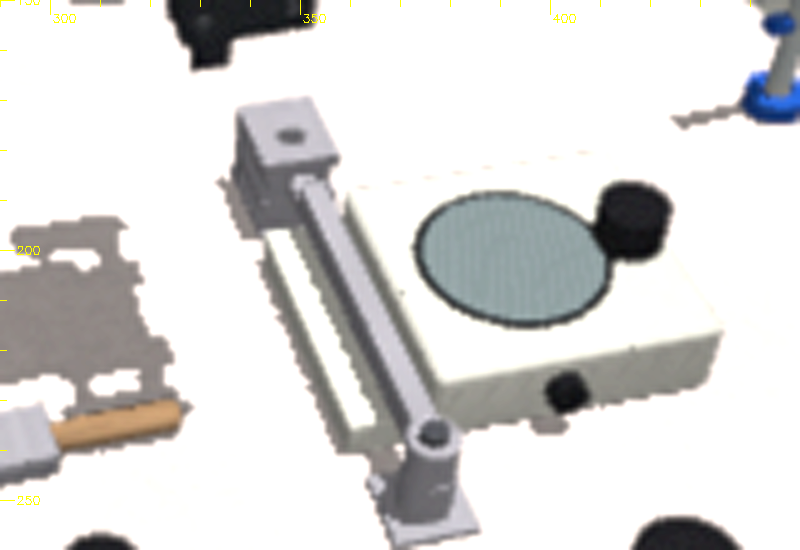

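>>> {"api": "play_rows", "payload": {"commands": [0, 0, 0, 20, 15, 0, 0.7, 0, 0, 0, 20, 15, 0, 0.7, 0, 0, 0, 20, 15, 0, 0.7, 0, 0, 0, 20, 15, 0, 0.7, 0, 0, 0, 0, 0, 0, 0.7, 0, 0, 0, 0, 0, 0, 0.7]}}

```text
time: 7.85
tcp_pos: [0.5915, 0.092, 0.1857]
ee_rot: [-2.32, -2.117, 0.004]
wrist_force: [-0.2, -0.2, 0.3]
grip_width: 0.7
```

```bash
python3 -c "
from h import *
go([.6209,.0905,.2])
from rig import *
d=snapshot('wrist'); c=tocam(d);print(c)
print(proj(c,[.6209,.0905,.062]))
cv2.imwrite('pics/w6.png',d['image'])
crop(d['image'],250,120,400,240,5,'pics/w6c.png')
"
```

```text
t 7.85 pos [0.5915 0.092  0.1857] yaw 84.77 z [-0.0023 -0.0012 -1.    ] F [-0.24 -0.15  0.32] g 0.7
delta mm tool [  1.2  29.4 -14.3]
(321.7332966561342, 317.5135723252799, 195.89121089173136, array([0.52173095, 0.09855526, 0.35175196]), array([2.16314738, 1.97353298, 0.26559178]))
[319.48574965 215.29226334]
```

View pics/w6c.png

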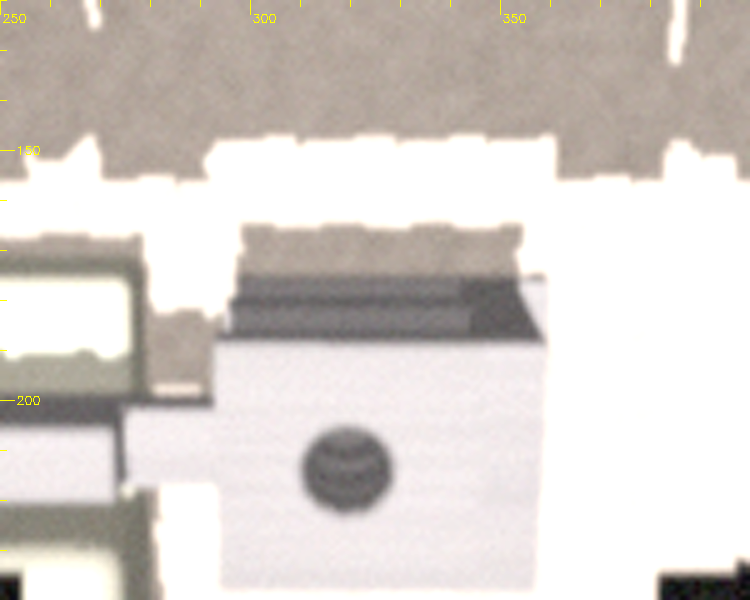

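```bash
python3 -c "
from h import *
c=(321.7332966561342, 317.5135723252799, 195.89121089173136,[0.52173095, 0.09855526, 0.35175196],[2.16314738, 1.97353298, 0.26559178])
print('hole',plane(c,(319,213.6),.062))
for u in [(293.5,187.5),(358.5,188),(356.5,237),(294,237)]: print(plane(c,u,.062))
from rig import *
print(read_state()['time'])
go([.455-.03,-.3035,.235])
"
```

```text
hole [0.61916997 0.09019383 0.062     ]
[0.59159636 0.06893949 0.062     ]
[0.59757207 0.12896408 0.062     ]
[0.64625944 0.12420031 0.062     ]
[0.64076672 0.06390049 0.062     ]
7.9
t 7.9 pos [0.5913 0.0912 0.1861] yaw 84.7 z [-0.0021 -0.0013 -1.    ] F [ 0.43 -0.63 -0.01] g 0.695
delta mm tool [-408.5 -129.2  -48. ]
```

>>> {"api": "play_rows", "payload": {"commands": [0, 0, 0, -41, -13, -5, 0.7, 0, 0, 0, -41, -13, -5, 0.7, 0, 0, 0, -41, -13, -5, 0.7, 0, 0, 0, -41, -13, -5, 0.7, 0, 0, 0, -41, -13, -5, 0.7, 0, 0, 0, -41, -13, -5, 0.7, 0, 0, 0, -41, -13, -5, 0.7, 0, 0, 0, -41, -13, -5, 0.7, 0, 0, 0, -41, -13, -5, 0.7, 0, 0, 0, -40, -12, -4, 0.7, 0, 0, 0, 0, 0, 0, 0.7, 0, 0, 0, 0, 0, 0, 0.7]}}

```text
time: 9.1
tcp_pos: [0.4245, -0.3042, 0.2362]
ee_rot: [-2.325, -2.112, 0.0]
wrist_force: [-0.0, 0.6, 0.3]
grip_width: 0.694
```

```bash
python3 -c "
from h import *
go([.455,-.3035,.18])
from rig import *
d=snapshot('wrist'); c=tocam(d);print(c)
print(proj(c,[.4549,-.3034,.112]))
cv2.imwrite('pics/w7.png',d['image'])
crop(d['image'],240,140,400,260,5,'pics/w7c.png')
"
```

```text
t 9.1 pos [ 0.4245 -0.3042  0.2362] yaw 84.52 z [-5.e-04  3.e-04 -1.e+00] F [-0.02  0.58  0.32] g 0.694
delta mm tool [ 3.6 30.4 56.2]
(321.7332966561342, 317.5135723252799, 195.89121089173136, array([ 0.3544416 , -0.29760746,  0.40208357]), array([2.16707476, 1.96809524, 0.26831756]))
[321.92839603 215.70079277]
```

View pics/w7c.png

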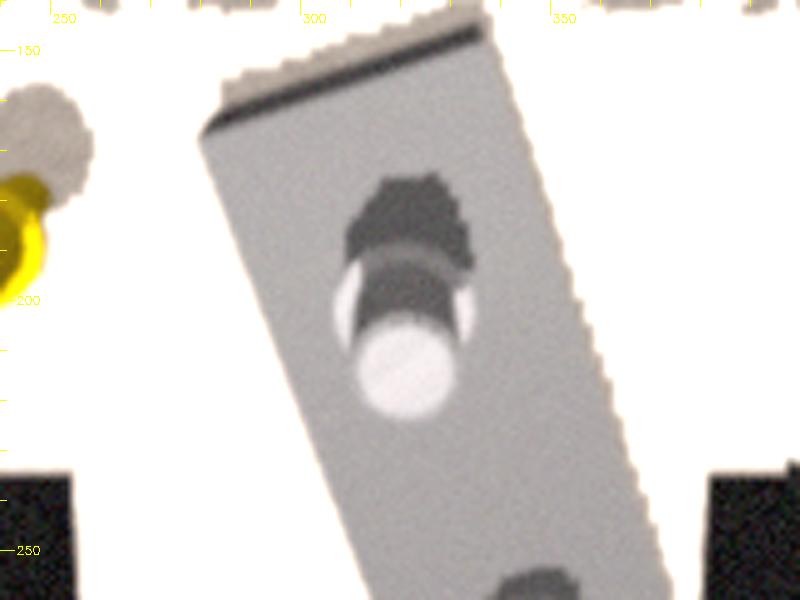

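View pics/w7.png

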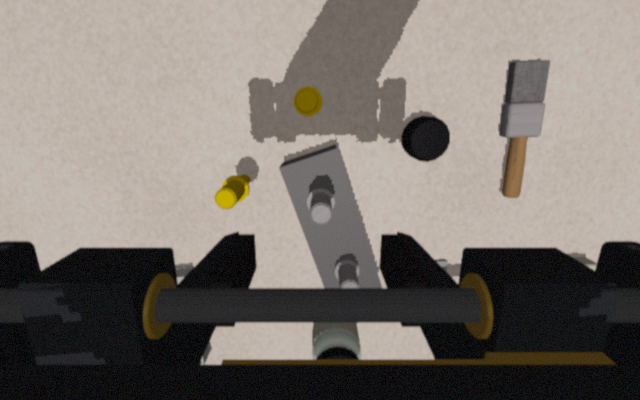

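```bash
python3 -c "
from h import *
c=(321.7332966561342, 317.5135723252799, 195.89121089173136,[ 0.3544416 , -0.29760746,  0.40208357],[2.16707476, 1.96809524, 0.26831756])
P=plane(c,(320.8,213.4),.112);print(P)
go([P[0],P[1],.077])
"
```

```text
[ 0.45249694 -0.30425394  0.112     ]
t 9.15 pos [ 0.4253 -0.3029  0.236 ] yaw 84.68 z [-5.e-04  9.e-04 -1.e+00] F [0.29 0.31 0.2 ] g 0.697
delta mm tool [  1.   27.3 159. ]
```

>>> {"api": "play_rows", "payload": {"commands": [0, 0, 0, 0, 14, 10, 0.7, 0, 0, 0, 1, 14, 20, 0.7, 0, 0, 0, 0, 0, 30, 0.7, 0, 0, 0, 0, 0, 30, 0.7, 0, 0, 0, 0, 0, 25, 0.7, 0, 0, 0, 0, 0, 20, 0.7, 0, 0, 0, 0, 0, 14, 0.7, 0, 0, 0, 0, 0, 10, 0.7, 0, 0, 0, 0, 0, 0, 0.7, 0, 0, 0, 0, 0, 0, 0.7]}}

```text
time: 10.15
tcp_pos: [0.4544, -0.3048, 0.0779]
ee_rot: [2.32, 2.117, 0.001]
wrist_force: [-0.1, -1.2, 0.9]
grip_width: 0.696
```

```bash
python3 -c "
from h import *
go([.4537,-.3038,.077])
from rig import *
d=snapshot('scene'); crop(d['image'],150,180,270,290,5,'pics/s8.png')
d=snapshot('side'); crop(d['image'],280,230,420,330,5,'pics/d8.png')
"
```

```text
t 10.15 pos [ 0.4544 -0.3048  0.0779] yaw 84.76 z [ 7.e-04 -3.e-04 -1.e+00] F [-0.11 -1.25  0.92] g 0.696
delta mm tool [ 0.9 -0.8  0.9]
```

View pics/s8.png

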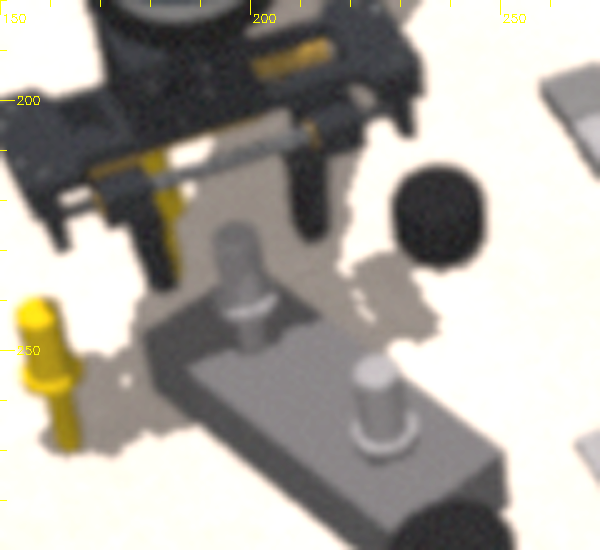

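View pics/d8.png

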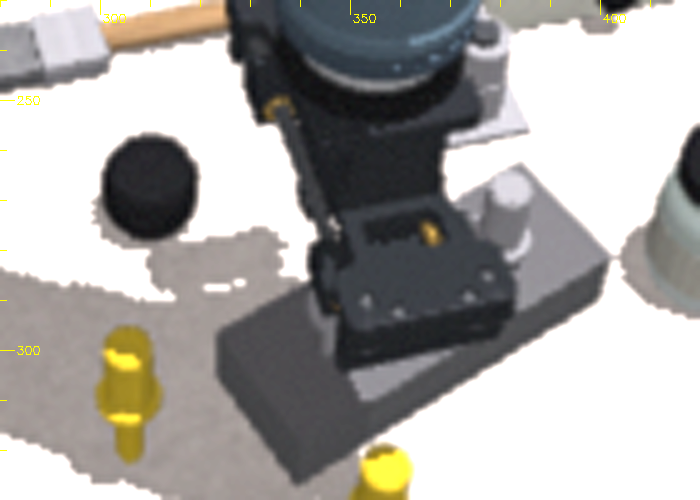

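>>> {"api": "play_rows", "payload": {"commands": [0, 0, 0, 0, 0, 0, 0, 0, 0, 0, 0, 0, 0, 0, 0, 0, 0, 0, 0, 0, 0, 0, 0, 0, 0, 0, 0, 0, 0, 0, 0, 0, 0, 0, 0, 0, 0, 0, 0, 0, 0, 0, 0, 0, 0, 0, 0, 0, 0], "squeeze": 20}}

```text
time: 10.95
tcp_pos: [0.454, -0.3048, 0.0775]
ee_rot: [2.321, 2.117, 0.0]
wrist_force: [-0.3, 0.2, 0.6]
grip_width: 0.235
```

>>> {"api": "play_rows", "payload": {"commands": [0, 0, 0, 0, 0, -5, 0, 0, 0, 0, 0, 0, -10, 0, 0, 0, 0, 0, 0, -20, 0, 0, 0, 0, 0, 0, -25, 0, 0, 0, 0, 0, 0, -25, 0, 0, 0, 0, 0, 0, -15, 0, 0, 0, 0, 0, 0, 0, 0, 0, 0, 0, 0, 0, 0, 0], "squeeze": 40}}

```text
time: 11.75
tcp_pos: [0.4539, -0.3046, 0.1775]
ee_rot: [2.321, 2.117, 0.0]
wrist_force: [0.4, -0.2, -1.6]
grip_width: 0.228
```

```bash
python3 -c "
from h import *
go([.454+.16667,-.3048+.39445,.185])
from rig import *
d=snapshot('scene'); crop(d['image'],150,150,270,260,5,'pics/s9.png')
d=snapshot('side'); crop(d['image'],280,220,420,320,5,'pics/d9.png')
"
```

```text
t 11.75 pos [ 0.4539 -0.3046  0.1775] yaw 84.75 z [ 4.e-04  0.e+00 -1.e+00] F [ 0.44 -0.19 -1.58] g 0.228
delta mm tool [407.8 130.   -7.4]
```

View pics/s9.png

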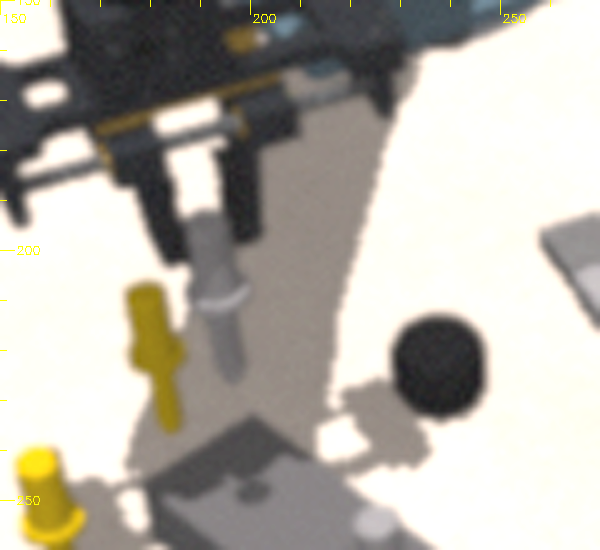

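View pics/d9.png

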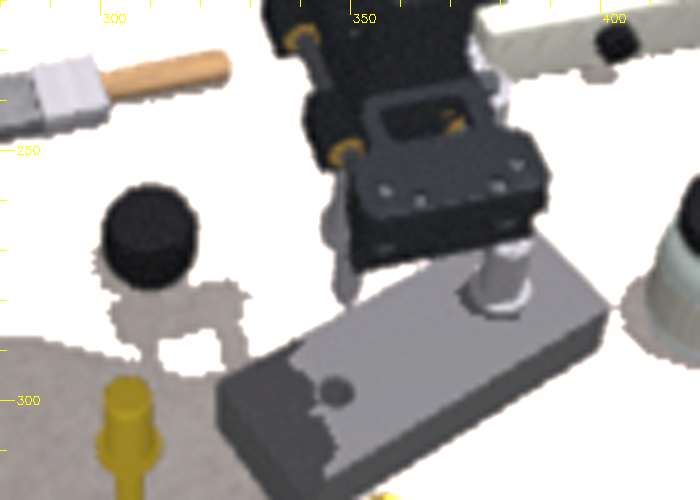

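```bash
python3 -c "
from h import *
t,e=tri('scene',(196.6,225.6),'side',(348.6,280.3));print(t,e)
for z in (.0,.052,.097):
  X=[.4549,-.304,.115+z]; print(z,(proj('scene',X)-[150,150])*5,(proj('side',X)-[280,220])*5)
"
```

```text
[ 0.45367042 -0.30328629  0.11210927] 0.0010882796839204144
0.0 [231.13639578 376.4131889 ] [346.01946721 297.16354973]
0.052 [216.09755662 293.41681269] [354.23125163 226.7997182 ]
0.097 [202.38279409 217.7277532 ] [361.95797865 160.59216926]
```

>>> {"api": "play_rows", "payload": {"commands": [0, 0, 0, 20, 6, -7, 0, 0, 0, 0, 38, 12, 0, 0, 0, 0, 0, 40, 13, 0, 0, 0, 0, 0, 40, 13, 0, 0, 0, 0, 0, 40, 13, 0, 0, 0, 0, 0, 40, 13, 0, 0, 0, 0, 0, 40, 13, 0, 0, 0, 0, 0, 40, 13, 0, 0, 0, 0, 0, 40, 13, 0, 0, 0, 0, 0, 40, 12, 0, 0, 0, 0, 0, 20, 6, 0, 0, 0, 0, 0, 10, 3, 0, 0]}}

```text
time: 13.05
tcp_pos: [0.6205, 0.0917, 0.1832]
ee_rot: [-2.317, -2.12, 0.002]
wrist_force: [0.3, -0.2, -0.8]
grip_width: 0.232
```

>>> {"api": "play_rows", "payload": {"commands": [0, 0, 0, 0, 0, 10, 0, 0, 0, 0, 0, 0, 10, 0, 0, 0, 0, 0, 0, 5, 0, 0, 0, 0, 0, 0, 0, 0, 0, 0, 0, 0, 0, 0, 0]}}

```text
time: 13.55
tcp_pos: [0.6207, 0.0885, 0.1594]
ee_rot: [2.322, 2.116, -0.001]
wrist_force: [0.8, 0.4, -1.7]
grip_width: 0.23
```

```bash
python3 -c "
from h import *
go([.454+.1667,-.3047+.3945,.14])
from rig import *
d=snapshot('scene'); crop(d['image'],310,150,430,260,5,'pics/s10.png')
d=snapshot('side'); crop(d['image'],280,120,420,220,5,'pics/d10.png')
"
```

```text
t 13.55 pos [0.6207 0.0885 0.1594] yaw 84.66 z [-2.e-04 -4.e-04 -1.e+00] F [ 0.79  0.43 -1.69] g 0.23
delta mm tool [ 1.3 -0.1 19.4]
```

View pics/s10.png

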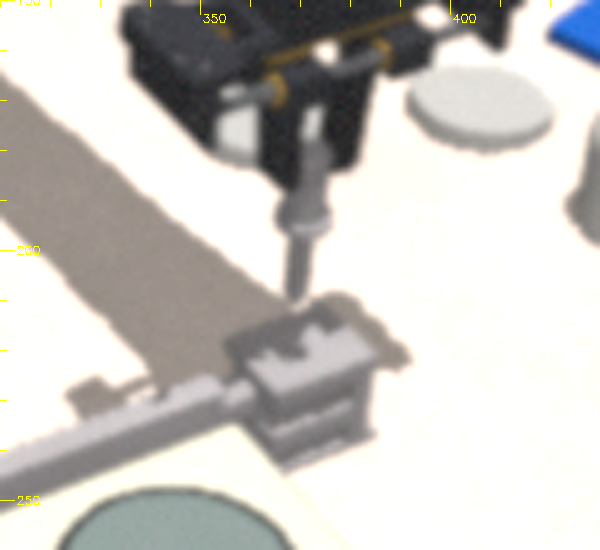

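View pics/d10.png

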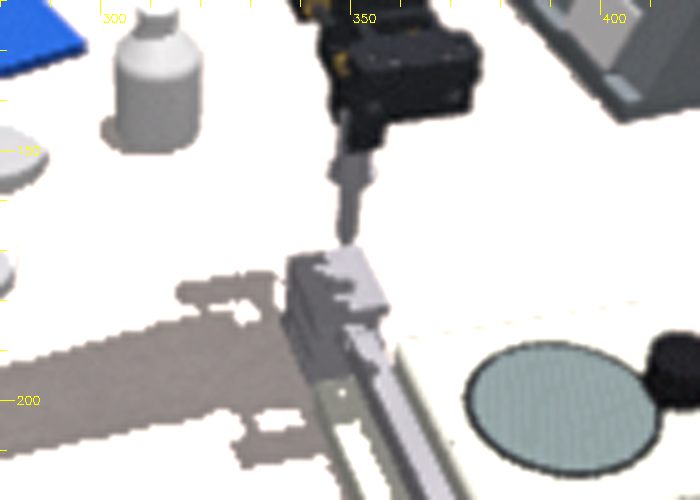

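```bash
python3 -c "
from h import *
P=lambda o,c:(o[0]+(c[0]+.5)/5-.5,o[1]+(c[1]+.5)/5-.5)
a=P((310,150),(296,301));b=P((280,120),(346,241))
print(tri('scene',a,'side',b),plane('scene',a,.095)[:2],plane('side',b,.095)[:2])
"
```

```text
(array([0.62190923, 0.09066904, 0.09623317]), np.float64(0.0017561727889870283)) [0.62153109 0.09055803] [0.6227943  0.09341383]
```

>>> {"api": "play_rows", "payload": {"commands": [0, 0, 0, 1, 0, 10, 0, 0, 0, 0, 0, 0, 10, 0, 0, 0, 0, 0, 0, 8, 0, 0, 0, 0, 0, 0, 4, 0, 0, 0, 0, 0, 0, 0, 0, 0, 0, 0, 0, 0, 0, 0]}}

```text
time: 14.25
tcp_pos: [0.621, 0.0906, 0.1274]
ee_rot: [2.321, 2.117, 0.0]
wrist_force: [0.1, -0.1, 0.3]
grip_width: 0.231
```

>>> {"api": "play_rows", "payload": {"commands": [0, 0, 0, 0, 0, 4, 0, 0, 0, 0, 0, 0, 4, 0, 0, 0, 0, 0, 0, 0, 0]}}

```text
time: 14.55
tcp_pos: [0.6205, 0.0906, 0.1189]
ee_rot: [-2.321, -2.117, 0.001]
wrist_force: [0.2, -0.6, -0.8]
grip_width: 0.233
```

>>> {"api": "play_rows", "payload": {"commands": [0, 0, 0, 0, 0, 3, 0, 0, 0, 0, 0, 0, 3, 0, 0, 0, 0, 0, 0, 0, 0]}}

```text
time: 14.85
tcp_pos: [0.6206, 0.0906, 0.1129]
ee_rot: [-2.321, -2.117, 0.001]
wrist_force: [-0.6, -0.3, -1.1]
grip_width: 0.229
```

>>> {"api": "play_rows", "payload": {"commands": [0, 0, 0, 0, 0, 3, 0, 0, 0, 0, 0, 0, 3, 0, 0, 0, 0, 0, 0, 0, 0]}}

```text
time: 15.15
tcp_pos: [0.6205, 0.0906, 0.1069]
ee_rot: [-2.321, -2.117, 0.001]
wrist_force: [0.4, -0.2, -1.0]
grip_width: 0.229
```

>>> {"api": "play_rows", "payload": {"commands": [0, 0, 0, 0, 0, 3, 0, 0, 0, 0, 0, 0, 3, 0, 0, 0, 0, 0, 0, 0, 0]}}

```text
time: 15.45
tcp_pos: [0.6205, 0.0906, 0.1009]
ee_rot: [-2.321, -2.117, 0.001]
wrist_force: [0.5, -1.5, -1.9]
grip_width: 0.232
```

>>> {"api": "play_rows", "payload": {"commands": [0, 0, 0, 0, 0, 3, 0, 0, 0, 0, 0, 0, 3, 0, 0, 0, 0, 0, 0, 0, 0]}}

```text
time: 15.75
tcp_pos: [0.6205, 0.0906, 0.0949]
ee_rot: [-2.321, -2.117, 0.001]
wrist_force: [0.2, -0.9, -1.9]
grip_width: 0.229
```

>>> {"api": "play_rows", "payload": {"commands": [0, 0, 0, 0, 0, 3, 0, 0, 0, 0, 0, 0, 3, 0, 0, 0, 0, 0, 0, 0, 0]}}

```text
time: 16.05
tcp_pos: [0.6205, 0.0906, 0.0889]
ee_rot: [-2.321, -2.117, 0.001]
wrist_force: [1.3, -0.1, -0.4]
grip_width: 0.236
```

>>> {"api": "play_rows", "payload": {"commands": [0, 0, 0, 0, 0, 3, 0, 0, 0, 0, 0, 0, 3, 0, 0, 0, 0, 0, 0, 0, 0]}}

```text
time: 16.35
tcp_pos: [0.6205, 0.0906, 0.0829]
ee_rot: [-2.321, -2.117, 0.001]
wrist_force: [-0.4, 0.3, -1.3]
grip_width: 0.229
```

Tip is at about 20 mm height with no resistance; about 10 mm to go.

>>> {"api": "play_rows", "payload": {"commands": [0, 0, 0, 0, 0, 3, 0, 0, 0, 0, 0, 0, 3, 0, 0, 0, 0, 0, 0, 0, 0]}}

```text
time: 16.65
tcp_pos: [0.6205, 0.0906, 0.0769]
ee_rot: [-2.321, -2.117, 0.001]
wrist_force: [1.1, -0.4, -0.7]
grip_width: 0.233
```

>>> {"api": "play_rows", "payload": {"commands": [0, 0, 0, 0, 0, 2, 0, 0, 0, 0, 0, 0, 1, 0, 0, 0, 0, 0, 0, 0, 0]}}

```text
time: 16.95
tcp_pos: [0.6208, 0.0906, 0.0743]
ee_rot: [-2.321, -2.117, 0.0]
wrist_force: [-0.2, -0.1, -0.8]
grip_width: 0.235
```

>>> {"api": "play_rows", "payload": {"commands": [0, 0, 0, 0, 0, 1, 0, 0, 0, 0, 0, 0, 1, 0, 0, 0, 0, 0, 0, 0, 0]}}

```text
time: 17.25
tcp_pos: [0.621, 0.0907, 0.0726]
ee_rot: [2.321, 2.117, 0.0]
wrist_force: [0.2, 0.5, 0.3]
grip_width: 0.231
```

>>> {"api": "play_rows", "payload": {"commands": [0, 0, 0, 0, 0, 1, 0, 0, 0, 0, 0, 0, 0, 0]}}

```text
time: 17.45
tcp_pos: [0.6213, 0.0908, 0.0725]
ee_rot: [2.321, 2.117, 0.001]
wrist_force: [-2.5, 0.1, 7.3]
grip_width: 0.234
```

Contact came at TCP 72.5 mm, the expected seat height. Releasing and backing up.

>>> {"api": "play_rows", "payload": {"commands": [0, 0, 0, 0, 0, 0, 0.6, 0, 0, 0, 0, 0, 0, 0.6, 0, 0, 0, 0, 0, 0, 0.6, 0, 0, 0, 0, 0, 0, 0.6, 0, 0, 0, 0, 0, 0, 0.6]}}

```text
time: 17.95
tcp_pos: [0.6208, 0.0906, 0.0713]
ee_rot: [-2.321, -2.117, 0.0]
wrist_force: [-0.1, 0.7, 0.4]
grip_width: 0.596
```

>>> {"api": "play_rows", "payload": {"commands": [0, 0, 0, 0, 0, -10, 0.6, 0, 0, 0, 0, 0, -20, 0.6, 0, 0, 0, 0, 0, -30, 0.6, 0, 0, 0, 0, 0, -30, 0.6, 0, 0, 0, 0, -20, -20, 0.6, 0, 0, 0, -30, -30, 0, 0.6, 0, 0, 0, -30, -30, 0, 0.6, 0, 0, 0, 0, -20, 0, 0.6, 0, 0, 0, 0, 0, 0, 0.6]}}

```text
time: 18.85
tcp_pos: [0.5136, 0.0394, 0.1821]
ee_rot: [-2.322, -2.115, 0.0]
wrist_force: [0.3, -0.2, -0.4]
grip_width: 0.598
```

```bash
python3 -c "
from h import *
go([.6,0,.2])
from rig import *
d=snapshot('scene'); cv2.imwrite('pics/s11f.png',d['image']); crop(d['image'],260,170,410,280,5,'pics/s11.png')
d=snapshot('side'); cv2.imwrite('pics/d11f.png',d['image']); crop(d['image'],290,140,440,250,5,'pics/d11.png')
P=[.6209,.0907]
for z in (.062,.067,.107): print((proj('scene',P+[z])-[260,170])*5,(proj('side',P+[z])-[290,140])*5)
"
```

```text
t 18.85 pos [0.5136 0.0394 0.1821] yaw 84.66 z [-1.1e-03  8.0e-04 -1.0e+00] F [ 0.28 -0.16 -0.44] g 0.598
delta mm tool [-31.2  89.7 -18. ]
[538.19348485 246.57125111] [289.43915248 182.94355722]
[538.97650024 239.34546449] [289.95393781 176.86352116]
[545.38009983 180.25206091] [294.18323246 126.91209031]
```

View pics/s11.png

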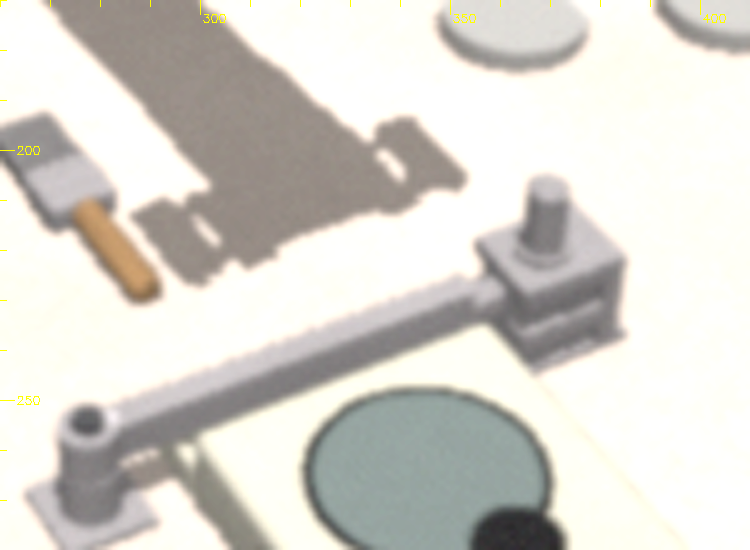

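View pics/d11.png

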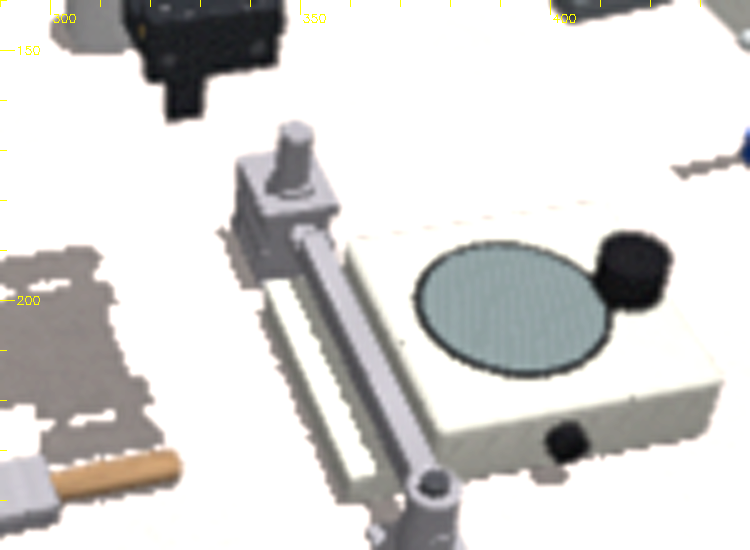

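View pics/s11f.png

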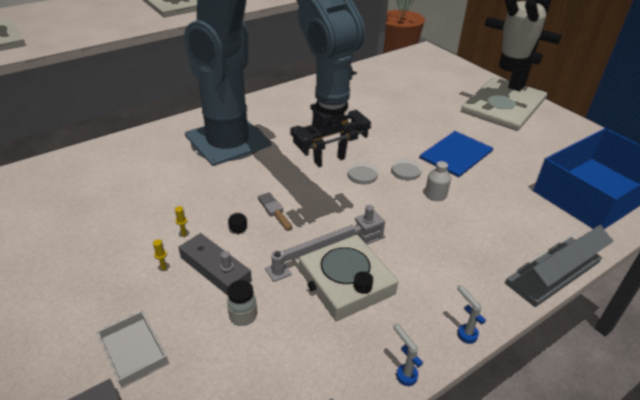

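The pin stands upright in the yoke. Its top is at scene crop (547,185) and side crop (295,130), against (545,180) and (294,127) expected when seated. The collar is on the ear, the bar is closed, and the stub and the bystanders are where they were.

```bash
python3 -c "
from rig import *
print(job_done())"
```

```text
the job is handed in; nothing more can be done
None
```

I swung the lock bar closed, put the longer pin down through both ears and the eye, let it go and handed the job in at about 19 s of the 61 s allowed.

- **Bar:** I pushed it with the shut fingers until it stopped. The push force rose to about 12 N with no further movement, and the pictures show the eye between the ears.
- **Pin:** I took the longer pin from the rack and lowered it without resistance. It met the yoke with the tool at 72.5 mm, the height expected for the collar on the upper ear, with about 7 N of contact.
- **Final pictures:** The pin stands upright with its collar on the ear, and its top is within about 1 px of where a seated pin should appear in both views. The arm is clear, the short pin is still in the rack, and in the full scene view nothing else looks moved.
- **Disagreements:** The wrist camera put the hole and the pin about 2 mm nearer the robot than the other two cameras did. The offset was much the same for both, so it largely cancelled out and the insertion was unaffected. The grip read about 20 mm on the 22 mm handle, but the pin did not slip.

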